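Slide a praline box under the cooling tunnel's spring flap

ROBOT

A 7-joint arm with a two-finger parallel gripper is mounted at the origin on the work surface. World frame = base frame: x ahead of the robot, y to its left, z up, the work surface at z = 0. Lengths are in m, angles in rad, forces in N, time in s.
With the tool pointing down it reaches from about 0.425 to 0.975 m from the base axis. Payload 16.7 kg.
Tool frame: the origin (TCP) lies between the finger pads; the fingertips stand 22 mm ahead of it and the grasp point (between the pads) lies 3 mm ahead of it; z points along the fingers, y is the line along which they close (so a half turn about z gives the same grasp; the last joint's range is limited). The gripper opens to 85 mm and grips with 20 to 120 N. Pads are 22 mm wide; open, the fingers measure 114 mm over their backs; the gripper's body (76 mm by 85 mm) begins 54 mm behind the grasp point. The pads swing forward as they close: fully open they stand 13 mm farther back than shut.
Start: joints at [1.121, 0.426, 0.074, 1.606, -0.034, 1.111, -0.067], TCP at [0.199, -0.645, 0.215] pointing down, gripper open.
Joint ranges: [-2.85, 2.85], [-0.5, 2.14], [-1.23, 1.37], [0.21, 2.46], [-1.02, 4.16], [0.16, 2.05], [-2.73, 2.73]. Speed limits (rad/s): [1.89, 1.89, 2.39, 2.39, 3.01, 3.01, 3.01].

INTERFACE

Orientations are given as a unit quaternion [x, y, z, w].
In Python, from cell import state, get_image, job, spot_in, tip_of gives the robot as it stands.
- The arm moves only by the shell command python3 -m pendant 'ROWS' [FORCE]. ROWS is JSON, a list of rows, each a list of 3 entries, a list of its own where there are three numbers: the turn, a rotation vector about the tool's x, y, z in rad, then the shift along the tool's x, y, z in mm, then the closure, from -1 (fully open) to 1 (shut), so that 0 is half open. In form: [[[wx, wy, wz], [dx, dy, dz], gripper], ...]. A call has 1 to 12 rows; each row is the pose to reach, as a shift and turn from the pose commanded when the call began, along the tool's axes at that moment; what a row does not reach only later rows make up. A row lasts 1/10 s, in which the tool goes at most 50 mm and 8.59 degrees, less where a joint would pass 70% of its speed; a pose out of reach is approached as far as the arm can. A call with a gripper value outside its range is refused whole. The fingers move at their own pace and stop on an object; FORCE is the grip in N (left out, the last holds). Time passes only in rows, so rows that repeat a pose let the fingers close. It gives the time, the measured TCP pose, the force, the opening and the grip force at its end, in the units of the state.
- state(): the state, without advancing time (a new reading comes with each control period).
- get_image(name): name is "scene" or "top" or "wrist"; returns a dict with "pixels" (420x560x3 uint8, red, green, blue), "range_z" (420x560 float32, m along the optical axis (not along the pixel's ray), 0 where there is no reading), "fx", "fy", "cx", "cy" (pixels), "R" (3x3) and "t" (3): a world point X has camera coordinates R X + t. Camera axes: x right, y down, z forward; pixel columns grow to the right and rows downward; lengths in m; the calibration is good to about 2 mm. A picture is of the moment at which its call begins.
- job.hand_in(): hands the job in; it is judged then, once.
Trained networks look in a picture, given as the dict that the camera call returned (one of the last four; its "shot" number tells which), for a name from the list of things; names that differ only in an ending like _2 or _b are one class to them, and where a whole thing is asked for, a point or a joint stands for the part that bears it (a point fixed in the world has none). Each returns a list of dicts, best first, with "p" (0 to 1); they miss things now and then, are a little off and sometimes report something else, mostly with a low value. They report only what shows in the picture. A call takes as long as a camera call. They do not tell look-alikes from the thing itself.
- spot_in(picture, query): "at" ([column, row] as shares, 0 to 1, of the picture: columns of its width, rows of its height, amid what is visible of it).
- tip_of(picture, query): "at" ([column, row] as shares, 0 to 1, of the picture: columns of its width, rows of its height: a listed point, or the origin of a listed thing).
The state is a dict: "time": time; "joint_pos": joint angles; "qvel": joint speeds; "tau": joint torques, N m; "position": TCP position; "orientation": TCP orientation; "wrist_force": force on the tool from outside, world axes, zero at the start; "moment": the same for the moment, N m; "width": opening from 0.0 (shut) to 1.0 (fully open); "finger_force": force on a finger pad.
Only numpy, scipy, OpenCV 4.12 (cv2) and the standard library are available. Lean on these libraries where they do the work, as an engineer would, in place of code of your own. Each camera call takes 0.05 s, during which the arm holds its last target. There are 200 camera calls.

TASK

Load the open box of three fresh pralines into the cooling tunnel: with one fingertip lift the tunnel's spring flap by its lower edge and hold it up, and with the other fingertip push the box along between the guide rails and under the flap, which must never touch the box or its pralines. Push until the whole box is past the flap, then draw back so that the flap springs fully shut behind it. Only push the box, never pick it up or tip it, and leave the other things on the bench where they are.

Things in the scene. Friction and masses are not known exactly. Their poses are not given: they have to be found in the camera images.
- tunnel: Bench-top cooling tunnel of bright metal, fixed, turned on the bench. Origin on the bench (z = 0) below the middle of the shut flap's lower edge; +x runs into the tunnel, +y to its left, z up. Its level bed (250 mm wide, top 50 mm above the bench) starts at x = -190 mm and runs through the tunnel; the belt inside is flush with it and stands still.
- lane (a point): Middle of the bed's top, 100 mm in front of the shut flap's edge (tunnel x = -100, y = 0, z = 50 mm), between the two guide rails: 12 mm high, 4 mm thick, running from tunnel x = -175 to +120 mm, inner faces at y = +-42 mm. The box travels between them.
- hinge (a point): Middle of the flap's hinge line, which runs along the tunnel's y: tunnel x = 80 mm, 72 mm above the bed. Hood cheeks (4 mm thick, y = +-123 mm) stand beside the flap from x = 5 to 80 mm, rising from 30 to 72 mm above the bed. The tunnel's cover, 270 mm wide, 500 mm long, starts at the hinge: roof underside 80 mm, top 165 mm above the bed.
- flap (a joint): Angle (rad) of the spring-closed flap: 0 shut, growing as its edge swings outward and up, to 1.7. Clear flat panel 4 mm thick, 236 mm wide, 92 mm from hinge to edge. Shut, it slopes 29 degrees down towards the loading side. About 3 N lifts its edge; let go, it falls shut within 1 s. The free-turning roller along its edge lets a finger held under it slide inwards and raise it further.
- flap_edge (a point): Middle of the flap's lower edge, a white roller (12 mm diameter, 224 mm long, turning freely along the tunnel's y), on its underside; moves with the flap. Shut: tunnel x = 0, 27 mm above the bed, with an open gap below it.
- praline_box: Open kraft box, 40 mm long (its x, the way it travels), 78 mm wide (its y), 27 mm high; three dark pralines fixed in it in a row, each 26 mm long, tops 33 mm above its underside; about 0.09 kg. Origin: centre of its underside. Starts on the bed between the rails (3 mm play each side), square to them, centre 65 to 125 mm in front of the shut flap's edge.
- salt_jar: Salt jar, 48 mm diameter, 62 mm high, on the bed to the right of the rails. Leave alone. Origin: centre of underside (as for all below).
- lidded_box_a: Closed kraft box 62 x 92 x 36 mm, on the bench off the loading end of the bed. Leave alone.
- lidded_box_b: Closed kraft box 105 x 105 x 36 mm, on the bench. Leave alone.
- egg: Chocolate egg on a foot, 62 mm diameter, 87 mm high, on the bench off the loading end of the bed. Leave alone.
- bowl: Steel bowl, 110 mm diameter, 50 mm high. Leave alone.
- palette_knife: Palette knife with black handle, 240 mm long. Leave alone.
- mould: Clear praline mould 135 x 235 x 24 mm. Leave alone.
Things that resemble listed ones, but are neither listed nor needed, are in the scene too. Leave any yellow look-alike of the praline_box alone.

How it is judged:
On the way, in this order (a step that is already met when the one before it is completed fails the run):
1. the flap is lifted by the fingers and held up while the box is still in front of it (value of joint flap above 0.13 rad and contact force between any of the fingers, the arm and flap above 0.1 N and x of praline_box in the frame of tunnel below -0.01 m), for 0.2 s.
2. with the flap still held up by the gripper, a finger pushes the box under it (value of joint flap above 0.13 rad and contact force between any of the fingers, the arm and flap above 0.1 N and contact force between the fingers and praline_box above 0.03 N and x of praline_box in the frame of tunnel between -0.005 and 0.03 m), for 0.05 s.
At the end, for the whole second after the job is handed in: The box stands upright and at rest on the bed with its back at least 6 mm inside the flap's lower edge (its centre more than 26 mm inside), not touched by the flap, and the flap is shut (below 0.03 rad) (x of praline_box in the frame of tunnel above 0.026 m and value of joint flap below 0.03 rad and z of praline_box in the frame of tunnel between 0.046 and 0.054 m and angle between praline_box's own z axis and vertical below 0.08 rad and linear speed of praline_box below 0.01 m/s and contact force between flap and praline_box below 0.05 N).
It fails at once if the flap touches the box or its pralines (contact force between flap and praline_box above 0.15 N).
It fails at once if the box is picked up or tipped (z of praline_box in the frame of tunnel above 0.062 m or angle between praline_box's own z axis and vertical above 0.2 rad).
It fails at once if another thing on the bench or bed is moved more than 15 mm (distance of any of salt_jar, lidded_box_a, lidded_box_b, egg, bowl, palette_knife, mould from where it was at the start of the episode above 0.015 m).
It also fails if it takes over 42 s, if anything falls off the work surface, if the arm or the gripper's body presses on something with over 40 N, if the wrist force passes 120 N, or if a joint passes its speed limit or range.

## Working session

There is one attempt and no reset: what is moved stays moved. The work goes in short steps, Python scripts to look and compute and a shell command to move; the robot and the scene stay as the last step left them, time stands still between calls to the robot, and variables do not carry over. Pictures are saved under pics/ and viewed, at most 13 in all, crops included, and the job is handed in when it is done.

```bash
mkdir -p pics
cat > h.py <<'E'
import numpy as np, cv2
from cell import state,get_image,job,spot_in,tip_of
from scipy.spatial.transform import Rotation as Ro
def pix(im,at): return at[0]*im["pixels"].shape[1],at[1]*im["pixels"].shape[0]
def ray(im,u,v):
    R=np.array(im["R"]);t=np.array(im["t"])
    d=R.T@np.array([(u-im["cx"])/im["fx"],(v-im["cy"])/im["fy"],1]); return -R.T@t,d
def onz(im,u,v,z):
    o,d=ray(im,u,v); return o+d*(z-o[2])/d[2]
def dep(im,u,v):
    o,d=ray(im,u,v); r=im["range_z"][int(round(v)),int(round(u))]; return o+d*r
def cloud(im):
    v,u=np.mgrid[0:420,0:560]; R=np.array(im["R"]);t=np.array(im["t"]);z=im["range_z"]
    c=np.stack([(u-im["cx"])/im["fx"]*z,(v-im["cy"])/im["fy"]*z,z],-1)
    return (c-t)@R
E
python3 - <<'E'
from h import *
ims=[get_image(n) for n in("top","scene")]
Z=dict(lane=.05,hinge=.122,flap_edge=.077,praline_box=.05,salt_jar=.05,tunnel=0)
for im,n in zip(ims,("top","scene")):
    for q,z in Z.items():
        for r in tip_of(im,q)[:2]:
            u,v=pix(im,r["at"]); print(n,q,round(r["p"],2),round(u),round(v),onz(im,u,v,z).round(3), dep(im,min(u,559),min(v,419)).round(3))
cv2.imwrite("pics/a.png",ims[0]["pixels"][:,:,::-1]);cv2.imwrite("pics/b.png",ims[1]["pixels"][:,:,::-1])
np.savez("a.npz",**{f"{n}_{k}":np.array(im[k]) for n,im in zip("ts",ims) for k in("pixels","range_z","fx","fy","cx","cy","R","t")})
print(state())
E
```

```text
top lane 0.92 273 165 [0.629 0.112 0.05 ] [0.625 0.112 0.073]
top hinge 0.16 271 165 [0.618 0.115 0.122] [0.624 0.116 0.082]
top flap_edge 0.69 305 159 [0.641 0.014 0.077] [0.639 0.015 0.089]
top praline_box 0.74 269 168 [0.622 0.124 0.05 ] [0.617 0.123 0.081]
top praline_box 0.59 297 227 [0.436 0.043 0.05 ] [0.437 0.042 0.033]
top salt_jar 0.63 264 196 [0.534 0.142 0.05 ] [0.528 0.14  0.116]
top salt_jar 0.2 233 198 [0.53  0.236 0.05 ] [0.526 0.232 0.087]
top tunnel 0.91 303 165 [0.636 0.017 0.   ] [0.622 0.02  0.088]
scene lane 0.9 283 258 [0.643 0.117 0.05 ] [0.648 0.118 0.056]
scene hinge 0.83 222 240 [ 0.656 -0.061  0.122] [ 0.659 -0.06   0.126]
scene flap_edge 0.89 248 248 [0.641 0.01  0.077] [0.645 0.011 0.083]
scene praline_box 0.89 289 257 [0.637 0.135 0.05 ] [0.664 0.139 0.084]
scene salt_jar 0.86 297 232 [0.533 0.148 0.05 ] [0.562 0.151 0.083]
scene tunnel 0.64 251 266 [0.648 0.016 0.   ] [0.711 0.035 0.087]
{'time': 0.7, 'joint_pos': array([ 1.12148793,  0.42609333,  0.0738917 ,  1.60602749, -0.03411589,
        1.11076163, -0.06710735]), 'qvel': array([ 0.00049811, -0.00036492, -0.00018237, -0.00027445,  0.00018828,
       -0.00043544,  0.00013384]), 'tau': array([-1.36341980e-03, -9.49309015e+01,  3.75499606e+00, -4.63830507e+01,
        1.88366440e-02,  2.67399497e-03, -8.76406898e-05]), 'position': array([ 0.19933238, -0.64485548,  0.21489384]), 'orientation': array([ 9.88790280e-01,  1.49311021e-01,  2.09484718e-05, -2.07314408e-05]), 'wrist_force': array([ 0.94397299, -0.17375223, -0.46565645]), 'moment': array([-0.0238489 , -0.03319745,  0.03538861]), 'finger_force': 0.0, 'width': 0.999797498745759}
```

View pics/a.png

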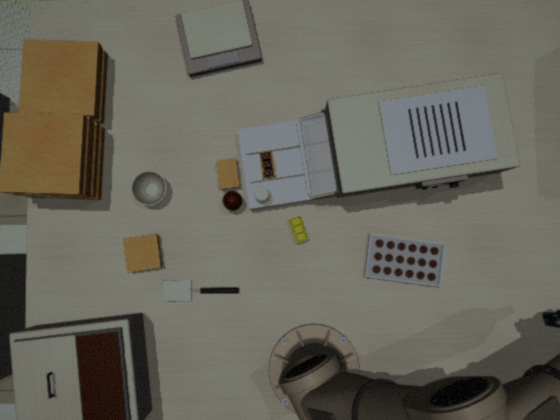

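View pics/b.png

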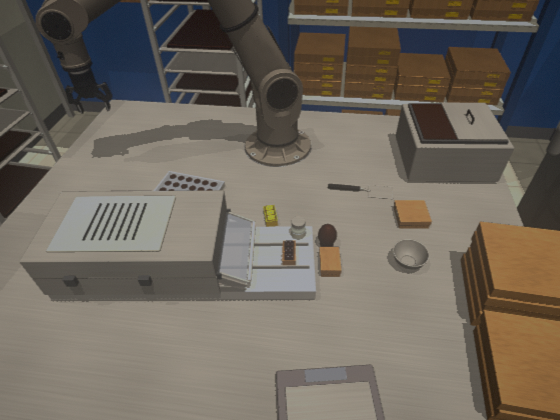

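The top view shows the box between the rails at (267,165), the salt jar at (262,196), the flap at x≈303–335 and the yellow look-alike at (298,229). The scene view agrees. Next I'll fit the tunnel pose from depth.

Run:
```python
from h import *
d=np.load("a.npz")
for n in "ts":
    im={k:d[f"{n}_{k}"] for k in("pixels","range_z","fx","fy","cx","cy","R","t")}
    C=cloud(im); ok=(im["range_z"]>0)&(C[...,0]>.35)&(C[...,0]<.95)&(C[...,1]>-.7)&(C[...,1]<.35)
    for nm,lo,hi in(("cover",.2,.235),("bed",.04,.06)):
        m=(ok&(C[...,2]>lo)&(C[...,2]<hi)).astype(np.uint8)
        k,l,s,c=cv2.connectedComponentsWithStats(m); i=1+s[1:,4].argmax()
        P=C[l==i]; r=cv2.minAreaRect((P[:,:2]*1000).astype(np.float32)); print(n,nm,len(P),r,np.median(P[:,2]), cv2.boxPoints(r).round().tolist())
    # box: dark/kraft points
    HSV=cv2.cvtColor(im["pixels"],cv2.COLOR_RGB2HSV)
    m=ok&(C[...,2]>.058)&(C[...,2]<.1)&(HSV[...,1]>80)&(abs(C[...,0]-.63)<.06)&(abs(C[...,1]-.125)<.06)
    P=C[m]; print(n,"box",len(P),P.mean(0).round(3),P.min(0).round(3),P.max(0).round(3))
    r=cv2.minAreaRect((P[:,:2]*1000).astype(np.float32)); print(r)
```

```text
t cover 16309 ((688.4310913085938, -310.64825439453125), (272.29449462890625, 500.8656005859375), 7.463074684143066) 0.20835965306277696 [[521.0, -80.0], [586.0, -577.0], [856.0, -541.0], [791.0, -45.0]]
t bed 4196 ((638.2162475585938, 74.68141174316406), (251.40931701660156, 262.4845275878906), 7.531455993652344) 0.049834763622917666 [[496.0, 188.0], [531.0, -72.0], [780.0, -39.0], [746.0, 221.0]]
t box 209 [0.629 0.129 0.08 ] [0.589 0.108 0.058] [0.67  0.151 0.093]
((629.0941772460938, 128.99879455566406), (78.32796478271484, 38.03757095336914), 7.270304203033447)
s cover 12451 ((692.6239013671875, -307.40576171875), (273.30535888671875, 500.59588623046875), 7.56389856338501) 0.20581656678028845 [[524.0, -77.0], [590.0, -574.0], [861.0, -538.0], [795.0, -41.0]]
s bed 4096 ((685.2317504882812, -173.01577758789062), (257.8920593261719, 779.2496337890625), 9.711650848388672) 0.04912466350342622 [[492.0, 189.0], [624.0, -579.0], [878.0, -535.0], [747.0, 233.0]]
s box 91 [0.65  0.135 0.07 ] [0.59  0.11  0.058] [0.673 0.155 0.081]
((632.3518676757812, 133.68592834472656), (82.0760726928711, 36.74034118652344), 7.539921283721924)
```

```bash
python3 -m pendant '[[[0,0,0],[0,0,-40],1],[[0,0,0],[0,-50,-80],1],[[0,0,0],[20,-100,-100],1],[[0,0,0],[60,-150,-100],1],[[0,0,0],[110,-200,-100],1],[[0,0,0],[160,-250,-100],1],[[0,0,0],[200,-300,-100],1],[[0,0,0],[220,-350,-100],1],[[0,0,0],[240,-400,-100],1],[[0,0,0],[250,-450,-100],1],[[0,0,0],[260,-500,-100],1],[[0,0,0],[260,-550,-100],1]]'; python3 -c "
from cell import state;s=state();print(s['joint_pos'].round(2),s['position'].round(3),s['orientation'].round(3))"
```

```text
time: 1.9
position: [0.2932, -0.1301, 0.3149]
orientation: [0.989, 0.15, 0.0, 0.0]
wrist_force: [0.5, 0.9, 0.7]
width: 0.001
finger_force: 0.0
[ 0.7  -0.27 -0.37  2.14 -0.1   1.26 -0.9 ] [ 0.293 -0.13   0.315] [0.989 0.15  0.    0.   ]
```

```bash
python3 -m pendant '[[[0,0,0.05],[50,-10,0],1],[[0,0,0.1],[95,-30,0],1],[[0,0,0.169],[140,-50,0],1],[[0,0,0.169],[185,-70,0],1],[[0,0,0.169],[230,-90,0],1],[[0,0,0.169],[275,-110,0],1],[[0,0,0.169],[320,-130,0],1],[[0,0,0.169],[365,-150,0],1],[[0,0,0.169],[406,-183,0],1],[[0,0,0.169],[406,-183,20],1],[[0,0,0.169],[406,-183,50],1],[[0,0,0.169],[406,-183,50],1]]'; python3 -c "
from cell import state;s=state();print(s['joint_pos'].round(2),s['position'].round(3),s['orientation'].round(3))"
```

```text
time: 3.1
position: [0.6256, 0.1621, 0.2611]
orientation: [0.998, 0.066, -0.003, 0.0]
wrist_force: [0.1, -0.6, -0.3]
width: 0.002
finger_force: 0.0
[ 0.2   0.44 -0.76  1.58  0.32  1.25 -2.05] [0.626 0.162 0.261] [ 0.998  0.066 -0.003  0.   ]
```

```bash
cat >> h.py <<'E'
O=np.array([.6465,.0165,.05]); a=np.radians(-82.5)
X=np.array([np.cos(a),np.sin(a),0]);Y=np.array([-np.sin(a),np.cos(a),0]);Z=np.array([0,0,1.])
T=np.stack([X,Y,Z],1)           # tunnel axes in world; z measured from bed top
def tun(p): return (T.T@(np.asarray(p)-O)*1000)
def pose(th,rho=90,yaw=0):
    th,rho=np.radians(th),np.radians(rho-90)
    z=np.array([np.sin(th),0,-np.cos(th)]); y=np.array([np.cos(th),0,np.sin(th)]); x=np.cross(y,z)
    R=np.stack([x,y,z],1)@Ro.from_rotvec([0,0,rho]).as_matrix()
    return T@Ro.from_euler("z",yaw,degrees=True).as_matrix()@R
def plan(th,P,pt,rho=90,s=None):
    """tool point pt (mm) to tunnel point P (mm above bed)"""
    s=s or state(); R0=Ro.from_quat(s["orientation"]).as_matrix(); R1=pose(th,rho)
    p1=O+T@(np.array(P)/1000)-R1@(np.array(pt)/1000)
    w=Ro.from_matrix(R0.T@R1).as_rotvec(); d=R0.T@(p1-s["position"])*1000
    print("turn",w.round(3).tolist(),"shift",d.round(1).tolist(),"tcp",p1.round(3))
def where():
    s=state();R=Ro.from_quat(s["orientation"]).as_matrix();M=T.T@R
    print("t",s["time"],"tcp tun",tun(s["position"]).round(1),"tooly",M[:,1].round(3),"toolz",M[:,2].round(3),"q",s["joint_pos"].round(2),"w",round(s["width"],3),"F",s["wrist_force"].round(1))
E
python3 - <<'E'
from h import *
where()
plan(0,[-165,-1,10],[0,0,22]); plan(0,[-54,-1,10],[0,14.5,22])
E
```

```text
t 3.1 tcp tun [-147.1   -1.8  211.1] tooly [1.    0.001 0.001] toolz [ 0.001 -0.006 -1.   ] q [ 0.2   0.44 -0.76  1.58  0.32  1.25 -2.05] w 0.002 F [ 0.1 -0.6 -0.3]
turn [0.001, 0.006, 0.001] shift [1.8, -18.0, 179.1] tcp [0.624 0.18  0.082]
turn [0.001, 0.006, 0.001] shift [1.7, 78.5, 179.2] tcp [0.637 0.084 0.082]
```

```bash
python3 -m pendant '[[[0,0,0],[2,-18,45],1],[[0,0,0],[2,-18,90],1],[[0,0,0],[2,-18,135],1],[[0,0,0],[2,-18,175],1],[[0,0,0],[2,-18,179],1],[[0,0,0],[2,-8,179],1],[[0,0,0],[2,2,179],1],[[0,0,0],[2,12,179],1],[[0,0,0],[2,22,179],1],[[0,0,0],[2,32,179],1],[[0,0,0],[2,42,179],1],[[0,0,0],[2,50,179],1]]'; python3 -c "
from h import *
where()
im=get_image('wrist');cv2.imwrite('pics/c.png',im['pixels'][:,:,::-1])
im=get_image('top');cv2.imwrite('pics/d.png',cv2.resize(im['pixels'][100:240,200:360,::-1],None,fx=3.5,fy=3.5))
"
```

```text
time: 4.3
position: [0.6358, 0.1121, 0.086]
orientation: [0.998, 0.065, 0.0, 0.0]
wrist_force: [-0.0, -0.3, -0.3]
width: 0.001
finger_force: 0.0
t 4.3 tcp tun [-96.2   1.8  36. ] tooly [ 1.    -0.001  0.   ] toolz [ 0.  0. -1.] q [ 0.23  0.61 -0.69  1.75  0.46  0.95 -2.08] w 0.001 F [-0.  -0.3 -0.3]
```

View pics/c.png

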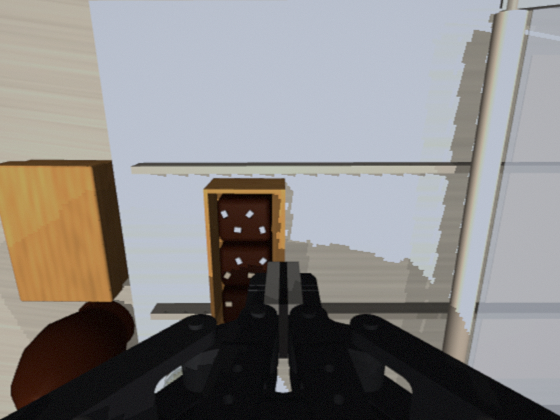

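View pics/d.png

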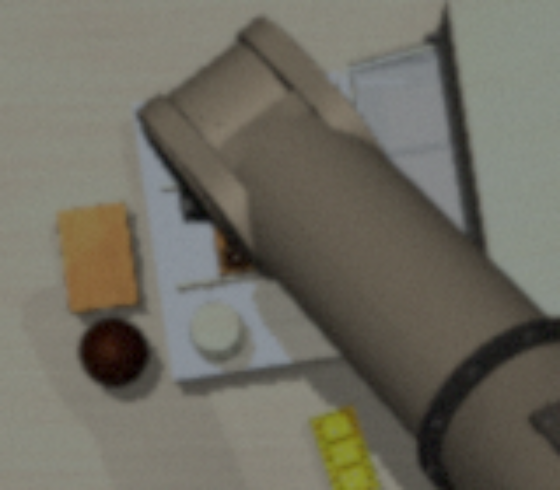

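```bash
python3 -c "
from h import *
im=get_image('wrist')
HSV=cv2.cvtColor(im['pixels'],cv2.COLOR_RGB2HSV)
for u,v in [(240,186),(278,240),(211,250),(245,210),(350,270),(140,168),(420,168),(285,270),(260,290),(480,200),(494,100),(490,50),(60,230)]:
    print(u,v,HSV[v,u],im['range_z'][v,u].round(3),tun(dep(im,u,v)).round(1))
where()
"
```

```text
240 186 [ 16 161  81] 0.179 [-116.9   37.3   20.6]
278 240 [ 16 158 158] 0.207 [-98.2   0.7   2.4]
211 250 [ 17 172  52] 0.187 [-133.2    3.4   23. ]
245 210 [  6 158  58] 0.169 [-113.4   28.5   33.2]
350 270 [ 19  24 150] 0.214 [-54.9 -19.3   1.4]
140 168 [ 24  26 189] 0.184 [-169.3   45.2   12.8]
420 168 [ 23  24 188] 0.185 [-23.9  44.7  12.4]
285 270 [130  55  14] 0.145 [-94.5  12.2  63.8]
260 290 [105  16  31] 0.136 [-104.1    9.2   74.7]
480 200 [110  25 206] 0.163 [-4.9 34.6 38.3]
494 100 [108  25 204] 0.149 [-6.4 78.3 38.8]
490 50 [ 16  41 106] 0.148 [-8.5 98.3 33.4]
60 230 [ 16 155 184] 0.222 [-234.8    1.4  -13.7]
t 4.45 tcp tun [-96.8   1.8  35.8] tooly [ 1.    -0.001  0.   ] toolz [ 0. -0. -1.] q [ 0.22  0.61 -0.69  1.75  0.46  0.95 -2.09] w 0.004 F [ 0.4  0.3 -0.5]
```

```bash
python3 -c "
from h import *
im=get_image('wrist');R=np.array(im['R']);t=np.array(im['t'])
print('cam',tun(-R.T@t).round(1),im['fx'],(T.T@R.T)[:,2].round(2))
for p in [(-97,1.8,14),(-97,12.8,14),(-97,12.8,60),(-97,1.8,36)]:
    c=R@(O+T@(np.array(p)/1000))+t; print(p,(c[:2]/c[2]*im['fx']+[im['cx'],im['cy']]).round())
C=cloud(im)
for v in range(255,420,12): print(v,tun(C[v,283]).round(0),tun(C[v,272]).round(0),im['pixels'][v,272])
b=get_image('scene');cv2.imwrite('pics/e.png',cv2.resize(b['pixels'][190:310,200:360,::-1],None,fx=4,fy=4))
"
```

```text
cam [-96.4  78.  195.3] 354.8389304630775 [ 0.   -0.3  -0.95]
(-97, 1.8, 14) [282. 246.]
(-97, 12.8, 14) [282. 227.]
(-97, 12.8, 60) [282. 264.]
(-97, 1.8, 36) [282. 263.]
255 [-96.   3.  29.] [-102.   -0.   22.] [21 11  6]
267 [-96.  12.  61.] [-101.   14.   64.] [73 71 70]
279 [-96.  13.  73.] [-101.   13.   73.] [75 72 71]
291 [-96.  13.  82.] [-100.   13.   82.] [71 71 68]
303 [-96.  13.  90.] [-100.   13.   90.] [64 65 61]
315 [-96.   8.  90.] [-100.   13.   97.] [ 9  8 14]
327 [-96.   4.  90.] [-100.   14.  104.] [ 8  7 12]
339 [-96.  -2.  89.] [-100.   13.  109.] [5 7 8]
351 [-96.  -6.  90.] [-100.    3.  101.] [12 13 14]
363 [-96. -88.   0.] [-100.   -2.  101.] [17 16 22]
375 [-97. -97.   1.] [-100.   -6.  102.] [7 6 8]
387 [ -97. -107.    2.] [-100.   -6.  107.] [11  8 13]
399 [-96.  14. 131.] [-99.  12. 129.] [6 8 8]
411 [-96.  13. 133.] [-99.  12. 133.] [10 11 12]
```

View pics/e.png

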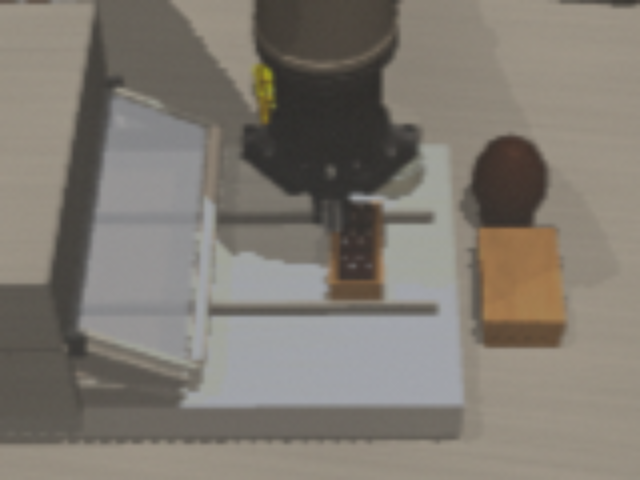

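```bash
python3 -c "
from h import *
im=get_image('scene');C=cloud(im);HSV=cv2.cvtColor(im['pixels'],cv2.COLOR_RGB2HSV)
for v in range(232,256,2):
  print(v,[(u,tuple(tun(C[v,u]).round(0).astype(int)),int(HSV[v,u,2])) for u in (280,283,286)])
im=get_image('wrist');C=((cloud(im)-O)@T)*1000;m=(abs(C[...,0]+97)<30)&(abs(C[...,1])<30)&(C[...,2]>45)
print(np.percentile(C[m][:,2],[0,1,3,10,50]), C[m][C[m][:,2]<64].mean(0))
for lo in range(54,140,6):
  q=C[m&(C[...,2]>lo)&(C[...,2]<lo+6)]
  if len(q): print(lo,len(q),q.min(0).round(),q.max(0).round())
"
```

```text
232 [(280, (np.int64(-94), np.int64(21), np.int64(130)), 50), (283, (np.int64(-99), np.int64(-99), np.int64(-4)), 90), (286, (np.int64(-110), np.int64(18), np.int64(127)), 51)]
234 [(280, (np.int64(-93), np.int64(21), np.int64(122)), 51), (283, (np.int64(-99), np.int64(-89), np.int64(-2)), 74), (286, (np.int64(-110), np.int64(20), np.int64(121)), 52)]
236 [(280, (np.int64(-93), np.int64(14), np.int64(106)), 53), (283, (np.int64(-101), np.int64(-2), np.int64(88)), 52), (286, (np.int64(-110), np.int64(14), np.int64(106)), 51)]
238 [(280, (np.int64(-93), np.int64(14), np.int64(98)), 52), (283, (np.int64(-101), np.int64(6), np.int64(88)), 53), (286, (np.int64(-110), np.int64(15), np.int64(98)), 51)]
240 [(280, (np.int64(-92), np.int64(10), np.int64(84)), 66), (283, (np.int64(-101), np.int64(15), np.int64(90)), 68), (286, (np.int64(-110), np.int64(11), np.int64(85)), 53)]
242 [(280, (np.int64(-92), np.int64(11), np.int64(77)), 61), (283, (np.int64(-101), np.int64(15), np.int64(81)), 70), (286, (np.int64(-110), np.int64(9), np.int64(74)), 53)]
244 [(280, (np.int64(-92), np.int64(11), np.in
[... 1093 characters left out ...]
11.13585031  61.0570483 ]
54 115 [-110.    8.   56.] [-86.  13.  60.]
60 403 [-111.    8.   60.] [-85.  13.  66.]
66 479 [-112.    8.   66.] [-84.  14.  72.]
72 543 [-112.    8.   72.] [-84.  14.  78.]
78 596 [-112.    8.   78.] [-84.  14.  84.]
84 566 [-112.  -10.   84.] [-84.  14.  90.]
90 833 [-119.   -9.   90.] [-76.  15.  96.]
96 2150 [-127.  -11.   96.] [-67.  16. 102.]
102 2806 [-127.  -10.  102.] [-67.  16. 108.]
108 4218 [-127.   -8.  108.] [-67.  15. 114.]
114 1521 [-127.   -7.  114.] [-67.  20. 120.]
120 1933 [-115.    6.  120.] [-67.  20. 126.]
126 2810 [-121.   10.  126.] [-75.  20. 132.]
132 3724 [-122.   10.  132.] [-74.  20. 138.]
138 1754 [-116.   15.  138.] [-80.  20. 142.]
```

Both cameras show the fingertips at z≈57 mm above the bed, where the reported TCP implies 14 mm. The fingers therefore passed over the box without touching it. I'll use the seen tip position and redo the pre-push.

```bash
python3 -m pendant '[[[0,0,0],[-2,-35,0],1],[[0,0,0],[-2,-68,0],1],[[0,0,0],[-2,-68,0],1],[[0,0,0],[-2,-68,20],1],[[0,0,0],[-2,-68,40],1],[[0,0,0],[-2,-68,46],1],[[0,0,0],[-2,-68,46],1],[[0,0,0],[-2,-60,46],1],[[0,0,0],[-2,-52,46],1],[[0,0,0],[-2,-44,46],1],[[0,0,0],[-2,-36,46],1],[[0,0,0],[-2,-28,46],1]]'; python3 -c "
from h import *
where()
im=get_image('wrist');C=((cloud(im)-O)@T)*1000
HSV=cv2.cvtColor(im['pixels'],cv2.COLOR_RGB2HSV)
m=(HSV[...,1]>110)&(C[...,2]>22)&(C[...,2]<40)&(abs(C[...,1])<45)&(C[...,0]>-170)
print(np.percentile(C[m],[1,50,99],axis=0).round(1))
m=(HSV[...,2]<90)&(HSV[...,1]<90)&(abs(C[...,1])<16)&(C[...,2]>2)&(C[...,2]<60)
print(np.percentile(C[m],[1,50,99],axis=0).round(1))
"
```

```text
time: 5.85
position: [0.6302, 0.1398, 0.0402]
orientation: [0.998, 0.065, 0.0, 0.0]
wrist_force: [-0.2, 0.6, 0.3]
width: -0.003
finger_force: 0.3
t 5.85 tcp tun [-1.243e+02 -1.000e-01 -9.800e+00] tooly [ 1.    -0.001  0.   ] toolz [ 0.  0. -1.] q [ 0.16  0.66 -0.66  1.77  0.51  0.88 -2.16] w -0.003 F [-0.2  0.6  0.3]
[[-110.4  -37.7   22.4]
 [ -90.1   19.7   32.2]
 [ -70.7   37.2   34.7]]
[[-156.2   -9.3   13.1]
 [-124.4   10.8   51. ]
 [ -91.2   13.8   59.9]]
```

```bash
python3 -m pendant '[[[0,0,0],[0,8,0],1],[[0,0,0],[0,16,0],1],[[0,0,0],[0,24,0],1],[[0,0,0],[0,32,0],1],[[0,0,0],[0,40,0],1],[[0,0,0],[0,47,0],1],[[0,0,0],[0,52,0],1],[[0,0,0],[0,55,0],1],[[0,0,0],[0,57,0],1],[[0,0,0],[0,57,0],1],[[0,0,0],[0,40,0],1],[[0,0,0],[0,20,-20],1]]'; python3 -m pendant '[[[0,0,0],[0,-10,-60],1],[[-0.1,0,0],[0,-20,-100],1],[[-0.25,0,0],[0,-20,-100],1],[[-0.4,0,0],[0,-20,-100],1],[[-0.55,0,0],[0,-20,-100],1],[[-0.7,0,0],[0,-20,-100],1],[[-0.85,0,0],[0,-20,-100],1],[[-0.95,0,0],[0,-20,-100],1],[[-0.95,0,0],[0,-20,-100],1]]'; python3 -c "
from h import *
where()
im=get_image('wrist');C=((cloud(im)-O)@T)*1000
HSV=cv2.cvtColor(im['pixels'],cv2.COLOR_RGB2HSV)
m=(HSV[...,1]>110)&(C[...,2]>22)&(C[...,2]<40)&(abs(C[...,1])<45)&(C[...,0]>-170)
print(np.percentile(C[m],[1,50,99],axis=0).round(1))
cv2.imwrite('pics/f.png',im['pixels'][:,:,::-1])
s=state();R=Ro.from_quat(s['orientation']).as_matrix();D=(cloud(im)-s['position'])@R*1000
m=(abs(D[...,0])<14)&(abs(D[...,1])<16)&(D[...,2]<40)&(D[...,2]>-120)
print(np.percentile(D[m],[.2,1,50,99,99.8],axis=0).round(1))
"
```

```text
time: 7.1
position: [0.6309, 0.1213, 0.0579]
orientation: [0.998, 0.065, -0.002, 0.0]
wrist_force: [0.2, -0.3, -0.5]
width: 0.003
finger_force: 0.0
time: 8.0
position: [0.6279, 0.145, 0.1567]
orientation: [0.887, 0.062, 0.03, 0.457]
wrist_force: [-1.0, 0.1, -1.1]
width: 0.002
finger_force: 0.0
t 8.0 tcp tun [-129.8   -1.7  106.7] tooly [0.58  0.007 0.815] toolz [ 0.815  0.003 -0.58 ] q [-0.44  0.76 -0.42  1.58  0.94  1.68 -2.6 ] w 0.002 F [-1.   0.1 -1.1]
[[-54.8 -39.8  22.3]
 [-45.6   3.   29.3]
 [-14.9  36.6  34.3]]
[[ -12.   -15.8 -101.5]
 [  -9.8  -15.1 -100. ]
 [  10.2   -1.4  -64.6]
 [  13.2   14.6  -23.7]
 [  13.9   15.7  -21.9]]
```

View pics/f.png

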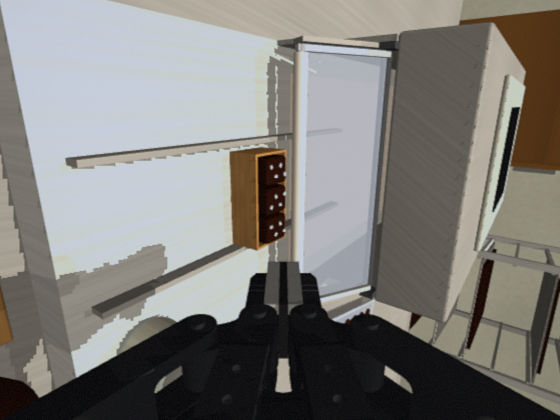

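```bash
python3 -c "
from h import *
from scipy.optimize import least_squares
im=get_image('wrist');C=((cloud(im)-O)@T)*1000
R=np.array(im['R']);t=np.array(im['t']);print('cam',tun(-R.T@t).round())
m=(C[...,1]>25)&(C[...,1]<95)&(C[...,2]>14)&(C[...,2]<60)&(C[...,0]>-25)&(C[...,0]<20)
P=C[m][:,[0,2]]
for x in range(-16,20,2):
    q=P[(P[:,0]>=x)&(P[:,0]<x+2)]
    if len(q): print(x,len(q),np.percentile(q[:,1],[5,50,95]).round(1))
q=P[(P[:,0]<1)]
f=least_squares(lambda c:np.hypot(*(q-c).T)-6,[0,27],loss='soft_l1');print(f.x,np.abs(f.fun).mean())
"
python3 -m pendant '[[[0,0,0.12],[0,0,0],1]]'; python3 -c "
from h import *
where()"
```

```text
cam [-258.   75.  201.]
-16 30 [15.5 27.2 28.1]
-12 26 [32.6 34.4 36.5]
-10 587 [30.4 34.2 37.5]
-8 337 [29.  37.5 39.1]
-6 167 [37.6 38.9 39.7]
-4 110 [38.4 39.2 39.8]
-2 41 [38.5 38.8 39.2]
0 5 [37.8 38.  38.1]
4 74 [34.9 35.6 36.4]
6 194 [34.8 36.  37.1]
8 206 [35.8 37.1 38.4]
10 202 [37.1 38.3 39.6]
12 190 [38.2 39.5 40.7]
14 196 [39.2 40.5 41.9]
16 182 [40.1 41.6 43. ]
18 201 [41.4 42.7 44. ]
[-3.43970398 33.1246203 ] 1.2972775724592336
time: 8.2
position: [0.6304, 0.1403, 0.1606]
orientation: [0.89, 0.004, 0.057, 0.452]
wrist_force: [-0.2, 0.0, -0.5]
width: 0.001
finger_force: 0.0
t 8.2 tcp tun [-124.9    0.2  110.6] tooly [ 0.58  -0.122  0.805] toolz [ 0.811 -0.    -0.584] q [-0.44  0.75 -0.4   1.58  0.92  1.67 -2.72] w 0.001 F [-0.2  0.  -0.5]
```

Tip offset confirmed at −21.5 mm along the tool. The box is at −35 mm, and the roller's centre is at (−3, 33), so its underside is about 27 mm above the bed. A closed pair tilted 50° fits beneath it beside the lane.

Run:
```python
from h import *
s=state(); c=[0,0,-21.5]
for P in([-75,66,70],[-45,66,30],[-40,66,12.5],[0,66,12.5]): plan(50,P,c,s=s)
```

```text
turn [0.074, -0.004, -0.122] shift [64.6, -13.4, 85.6] tcp [0.704 0.083 0.106]
turn [0.074, -0.004, -0.122] shift [62.8, -28.2, 133.3] tcp [0.708 0.053 0.066]
turn [0.074, -0.004, -0.122] shift [61.5, -39.4, 147.6] tcp [0.709 0.048 0.049]
turn [0.074, -0.004, -0.122] shift [64.3, -16.2, 180.1] tcp [0.714 0.009 0.049]
```

```bash
python3 -m pendant '[[[0.07,0,-0.12],[30,0,0],1],[[0.074,0,-0.122],[65,-13,20],1],[[0.074,0,-0.122],[65,-13,60],1],[[0.074,0,-0.122],[65,-13,86],1],[[0.074,0,-0.122],[63,-28,133],1],[[0.074,0,-0.122],[63,-28,133],1],[[0.074,0,-0.122],[63,-28,133],1]]'
python3 - <<'E'
from h import *
where(); s=state(); c=[0,0,-21.5]
im=get_image('wrist');R=Ro.from_quat(s['orientation']).as_matrix();C=cloud(im);D=(C-s['position'])@R*1000;C=(C-O)@T*1000
m=(abs(D[...,0])<14)&(abs(D[...,1])<16)&(D[...,2]<0)&(D[...,2]>-45)
print(np.percentile(D[m],[.5,50,99.5],axis=0).round(1),C[m].min(0),C[m].max(0))
for P in([-40,66,12.5],[-15,66,12.5],[0,66,12.5],[5,66,20],[5,66,40],[5,66,60]): plan(50,P,c,s=s)
E
```

```text
time: 8.9
position: [0.7081, 0.0516, 0.0668]
orientation: [0.904, 0.059, 0.029, 0.422]
wrist_force: [0.2, 0.4, 0.9]
width: 0.002
finger_force: 0.0
t 8.9 tcp tun [-26.8  65.7  16.8] tooly [ 0.641 -0.001  0.767] toolz [ 0.767  0.002 -0.641] q [-0.29  0.86 -0.37  1.55  1.03  1.47 -2.55] w 0.002 F [0.2 0.4 0.9]
[[  6.1 -12.9 -44.9]
 [ 10.4   0.6 -34.9]
 [ 11.5  13.9 -20.8]] [-69.0390768   71.47367633  23.27120277] [-36.24172477  77.39440244  56.16095389]
turn [0.002, -0.002, -0.001] shift [0.3, -11.8, 14.1] tcp [0.709 0.048 0.049]
turn [0.002, -0.002, -0.001] shift [0.3, 4.2, 33.3] tcp [0.712 0.024 0.049]
turn [0.002, -0.002, -0.001] shift [0.3, 13.9, 44.8] tcp [0.714 0.009 0.049]
turn [0.002, -0.002, -0.001] shift [0.3, 22.8, 43.8] tcp [0.715 0.004 0.056]
turn [0.002, -0.002, -0.001] shift [0.3, 38.2, 31.0] tcp [0.715 0.004 0.076]
turn [0.002, -0.002, -0.001] shift [0.3, 53.5, 18.1] tcp [0.715 0.004 0.096]
```

```bash
python3 -m pendant '[[[0,0,0],[0,-12,14],1],[[0,0,0],[0,-12,14],1],[[0,0,0],[0,-4,24],1],[[0,0,0],[0,4,33],1],[[0,0,0],[0,9,39],1],[[0,0,0],[0,14,45],1],[[0,0,0],[0,23,44],1],[[0,0,0],[0,30,37],1],[[0,0,0],[0,38,31],1],[[0,0,0],[0,46,24],1],[[0,0,0],[0,53,18],1],[[0,0,0],[0,53,18],1]]'
python3 - <<'E'
from h import *
where()
im=get_image('wrist');cv2.imwrite('pics/g.png',im['pixels'][:,:,::-1])
E
```

```text
time: 10.15
position: [0.7144, 0.0082, 0.0964]
orientation: [0.904, 0.061, 0.03, 0.422]
wrist_force: [-3.3, 12.8, 0.9]
width: 0.0
finger_force: 6.6
t 10.15 tcp tun [17.1 66.2 46.4] tooly [0.642 0.002 0.767] toolz [ 0.767  0.006 -0.642] q [-0.24  0.8  -0.36  1.59  1.04  1.45 -2.49] w 0.0 F [-3.3 12.8  0.9]
```

View pics/g.png

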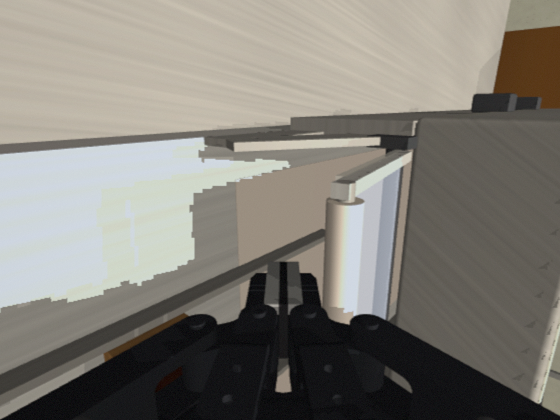

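Run:
```python
from h import *
from scipy.optimize import least_squares
s=state();im=get_image('wrist');R=Ro.from_quat(s['orientation']).as_matrix();W=cloud(im);D=(W-s['position'])@R*1000;C=(W-O)@T*1000
m=np.zeros((420,560),bool);m[205:290,328:361]=1
q=C[m][:,[0,2]];f=least_squares(lambda c:np.hypot(*(q-c).T)-6,[-10,80],loss='soft_l1');print("roller",f.x,abs(f.fun).mean())
print("in tool yz",(R.T@(O+T@np.array([f.x[0],66,f.x[1]])/1000-s['position'])*1000).round(1) if 0 else (R.T@(O+T@(np.array([f.x[0],66,f.x[1]])/1000)-s['position'])*1000).round(1))
print("angle",np.degrees(np.arctan2(f.x[1]-72,80-f.x[0]))+25)
# finger profile, front side
m=(abs(D[...,0])<20)&(abs(D[...,1])<60)&(im['pixels'].max(-1)<100)
for z in range(-110,-15,6):
    k=D[m&(D[...,2]>z)&(D[...,2]<z+6)]
    if len(k): print(z,k.min(0).round(),k.max(0).round())
```

```text
roller [-17.93908964 100.42633873] 2.332266094518551
in tool yz [  0.2  19.5 -61.8]
angle 41.185110798691795
-110 [  16.  -18. -106.] [  19.   18. -104.]
-104 [   9.  -59. -104.] [ 19.  60. -98.]
-98 [  3. -59. -98.] [ 19.  59. -92.]
-92 [ -4. -53. -92.] [ 18.  55. -86.]
-86 [ -9. -48. -86.] [ 18.  49. -80.]
-80 [ -9. -44. -80.] [ 14.  44. -74.]
-74 [-12. -39. -74.] [ 15.  39. -68.]
-68 [-12. -34. -68.] [ 14.  35. -62.]
-62 [ -8. -29. -62.] [ 14.  29. -56.]
-56 [-12. -10. -56.] [ 20.  16. -50.]
-50 [  6. -13. -50.] [ 12.  14. -44.]
-44 [  6. -13. -44.] [ 12.  14. -38.]
-38 [  6. -13. -38.] [ 12.  14. -32.]
-32 [  6. -13. -32.] [ 12.  14. -26.]
-26 [-19. -59. -26.] [ 12.  13. -20.]
-20 [-20. -60. -20.] [-19. -54. -14.]
```

Run:
```python
from h import *
s=state()
plan(50,[-10,66,66],[0,0,-21.5],s=s)
plan(45,[-13,66,73],[0,0,-21.5],s=s)
plan(45,[-23,66,62],[0,0,-26],s=s)
plan(45,[-33,66,51],[0,0,-30],s=s)
```

```text
turn [0.001, -0.006, 0.003] shift [-0.1, -1.5, -12.2] tcp [0.713 0.019 0.102]
turn [0.088, -0.006, 0.003] shift [-0.0, 0.1, -19.1] tcp [0.712 0.023 0.108]
turn [0.088, -0.006, 0.003] shift [-0.0, -15.2, -15.2] tcp [0.711 0.03  0.094]
turn [0.088, -0.006, 0.003] shift [0.0, -30.4, -11.8] tcp [0.71  0.037 0.08 ]
```

```bash
python3 -m pendant '[[[0,0,0],[0,-2,-8],1],[[0.04,0,0],[0,-3,-15],1],[[0.088,0,0],[0,-3,-22],1],[[0.088,0,0],[0,-3,-22],0.6],[[0.088,0,0],[0,-8,-21],0.2],[[0.088,0,0],[0,-15,-19],-0.2],[[0.088,0,0],[0,-22,-17],-0.5],[[0.088,0,0],[0,-28,-15],-0.76],[[0.088,0,0],[0,-33,-15],-0.76],[[0.088,0,0],[0,-33,-15],-0.76],[[0.088,0,0],[0,-33,-15],-0.76]]'
cat > look.py <<'E'
from h import *
where();s=state();im=get_image('wrist');R=Ro.from_quat(s['orientation']).as_matrix();W=cloud(im);D=(W-s['position'])@R*1000;C=(W-O)@T*1000
m=(abs(D[...,0])<13)&(abs(D[...,1])<65)&(im['pixels'].max(-1)<100)&(D[...,2]>-110)
for z in range(-68,-12,6):
    for n,g in(("up",D[...,1]>3),("lo",D[...,1]<-3)):
        k=m&g&(D[...,2]>z)&(D[...,2]<z+6)
        if k.sum()>15: print(z,n,k.sum(),D[k][:,1:].min(0).round(),D[k][:,1:].max(0).round(),"tun",C[k].mean(0).round())
import sys
if len(sys.argv)>1: cv2.imwrite(sys.argv[1],im['pixels'][:,:,::-1])
E
python3 look.py pics/i.png
```

```text
time: 11.35
position: [0.7096, 0.039, 0.0792]
orientation: [0.921, 0.062, 0.026, 0.383]
wrist_force: [-0.2, 1.5, -1.9]
width: 0.879
finger_force: 1.6
t 11.35 tcp tun [-14.1  65.5  29.2] tooly [0.705 0.003 0.709] toolz [ 0.709  0.004 -0.705] q [-0.23  0.8  -0.39  1.58  1.    1.41 -2.49] w 0.879 F [-0.2  1.5 -1.9]
-68 up 487 [ 37. -68.] [ 57. -62.] tun [-31.  73. 104.]
-68 lo 434 [-57. -68.] [-37. -62.] tun [-88.  73.  46.]
-62 up 558 [ 37. -62.] [ 52. -56.] tun [-27.  71.  99.]
-62 lo 538 [-51. -62.] [-37. -56.] tun [-83.  71.  43.]
-56 up 662 [ 38. -56.] [ 55. -50.] tun [-22.  70.  96.]
-56 lo 641 [-51. -56.] [-37. -50.] tun [-80.  70.  38.]
-50 up 657 [ 38. -50.] [ 53. -44.] tun [-17.  71.  93.]
-50 lo 539 [-51. -50.] [-37. -44.] tun [-76.  70.  34.]
-44 up 469 [ 38. -44.] [ 52. -38.] tun [-14.  70.  88.]
-44 lo 489 [-51. -44.] [-37. -38.] tun [-72.  70.  30.]
-38 up 406 [ 38. -38.] [ 52. -32.] tun [-10.  70.  83.]
-38 lo 398 [-51. -38.] [-37. -32.] tun [-67.  70.  26.]
-32 up 194 [ 38. -32.] [ 50. -27.] tun [-8. 68. 78.]
-32 lo 212 [-43. -32.] [-37. -26.] tun [-62.  67.  23.]
```

View pics/i.png

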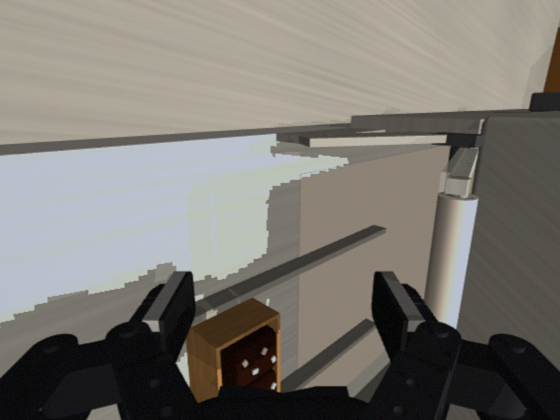

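Flap is held on the upper finger, and the lower fingertip is at x≈−59, behind the box's back at −55. Next I slide sideways into the lane.

```bash
python3 -m pendant '[[[0,0,0],[-8,-1,-1],-0.76],[[0,0,0],[-20,-1,-1],-0.76],[[0,0,0],[-32,-1,-1],-0.76],[[0,0,0],[-44,-1,-1],-0.76],[[0,0,0],[-56,-1,-1],-0.76],[[0,0,0],[-66,-1,-1],-0.76],[[0,0,0],[-66,-1,-1],-0.76]]'; python3 look.py pics/j.png | grep -v -e '^-6' -e '^-5'
python3 - <<'E'
from h import *
im=get_image('wrist');C=((cloud(im)-O)@T)*1000
HSV=cv2.cvtColor(im['pixels'],cv2.COLOR_RGB2HSV)
m=(HSV[...,1]>110)&(C[...,2]>10)&(C[...,2]<40)&(abs(C[...,1])<45)&(C[...,0]>-170)
print(np.percentile(C[m],[1,50,99],axis=0).round(1))
E
```

```text
time: 12.1
position: [0.6429, 0.0312, 0.0795]
orientation: [0.921, 0.063, 0.026, 0.383]
wrist_force: [-2.0, 2.7, -2.5]
width: 0.879
finger_force: 1.6
t 12.1 tcp tun [-15.   -1.7  29.5] tooly [0.705 0.003 0.709] toolz [ 0.709  0.004 -0.705] q [-0.23  0.73 -0.42  1.74  0.98  1.38 -2.58] w 0.879 F [-2.   2.7 -2.5]
-44 up 482 [ 38. -44.] [ 52. -38.] tun [-15.   3.  88.]
-44 lo 482 [-51. -44.] [-37. -38.] tun [-73.   3.  30.]
-38 up 401 [ 38. -38.] [ 52. -32.] tun [-11.   3.  83.]
-38 lo 394 [-51. -38.] [-37. -32.] tun [-68.   2.  26.]
-32 up 187 [ 38. -32.] [ 45. -26.] tun [-9.  1. 78.]
-32 lo 224 [-43. -32.] [-29. -26.] tun [-62.  -1.  24.]
-26 lo 1277 [-38. -26.] [-14. -20.] tun [-47.  -2.  30.]
-20 lo 1205 [-41. -20.] [ -7. -14.] tun [-41.  -1.  28.]
-14 lo 606 [-55. -14.] [-3. -8.] tun [-30.   1.  31.]
[[-54.6 -39.3  10.9]
 [-45.6   6.6  27.6]
 [-14.7  37.   34.2]]
```

View pics/j.png

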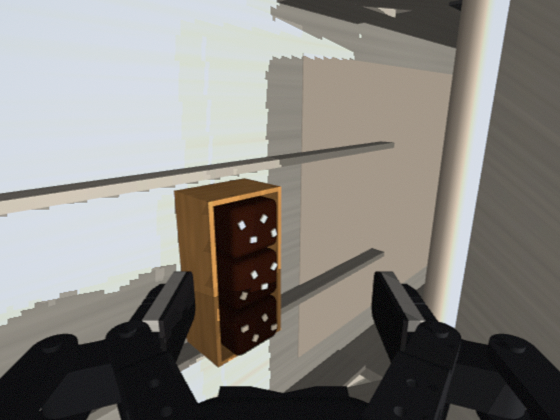

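Run:
```python
from h import *
s=state()
for x,th,S in((-60,45,75),(-50,47,73),(-40,49,70),(-30,51,66),(-20,53,62),(-10,55,58),(0,55,55),(10,55,55),(20,55,55)):
    tz=-21.5-5.5*(S/75)**1.5
    print(x,"clos",round(1-2*S/85,2),end=" "); plan(th,[x,-1.5,16],[0,-S/2,tz],s=s)
    r=np.radians(th);print("   upper corner",(x+(S+13)*np.cos(r)).round(),(16+(S+13)*np.sin(r)).round())
```

```text
-60 clos -0.76 turn [0.003, -0.004, 0.002] shift [-1.0, -3.9, 4.6] tcp [0.643 0.031 0.073]
   upper corner 2.0 78.0
-50 clos -0.72 turn [-0.032, -0.004, 0.002] shift [-1.0, 3.0, 10.2] tcp [0.644 0.022 0.074]
   upper corner 9.0 79.0
-40 clos -0.65 turn [-0.067, -0.004, 0.002] shift [-1.0, 9.4, 15.8] tcp [0.645 0.013 0.075]
   upper corner 14.0 79.0
-30 clos -0.55 turn [-0.102, -0.004, 0.002] shift [-1.1, 15.3, 21.3] tcp [0.646 0.005 0.075]
   upper corner 20.0 77.0
-20 clos -0.46 turn [-0.137, -0.004, 0.002] shift [-1.1, 21.0, 27.0] tcp [ 0.648 -0.003  0.075]
   upper corner 25.0 76.0
-10 clos -0.36 turn [-0.172, -0.004, 0.002] shift [-1.2, 26.8, 32.9] tcp [ 0.649 -0.011  0.075]
   upper corner 31.0 74.0
0 clos -0.29 turn [-0.172, -0.004, 0.002] shift [-1.2, 32.3, 40.0] tcp [ 0.65  -0.02   0.074]
   upper corner 39.0 72.0
10 clos -0.29 turn [-0.172, -0.004, 0.002] shift [-1.2, 39.4, 47.0] tcp [ 0.651 -0.03   0.074]
   upper corner 49.0 72.0
20 clos -0.29 turn [-0.172, -0.004, 0.002] shift [-1.3, 46.4, 54.1] tcp [ 0.652 -0.039  0.074]
   upper corner 59.0 72.0
```

```bash
python3 - <<'E'
from h import *
s=state()
for x,th,S in((-60,45,75),(-50,47,73),(-40,49,70),(-30,51,68),(-20,53,66),(-10,55,66),(0,57,66),(14,57,66)):
    tz=-21.5-5.5*(S/75)**1.5
    print(x,"clos",round(1-2*S/85,2),end=" "); plan(th,[x,-1.5,16],[0,-S/2,tz],s=s)
E
python3 -m pendant '[[[0,0,0],[0,-4,5],-0.76],[[-0.015,0,0],[0,0,8],-0.74],[[-0.03,0,0],[0,3,10],-0.72],[[-0.05,0,0],[0,6,13],-0.68],[[-0.067,0,0],[0,9,16],-0.65],[[-0.085,0,0],[0,12,19],-0.62],[[-0.1,0,0],[0,15,22],-0.6],[[-0.1,0,0],[0,15,22],-0.6]]'; python3 look.py pics/k.png | grep -e '^t' -e '^-3' -e '^-2'
```

```text
-60 clos -0.76 turn [0.003, -0.004, 0.002] shift [-1.0, -3.9, 4.6] tcp [0.643 0.031 0.073]
-50 clos -0.72 turn [-0.032, -0.004, 0.002] shift [-1.0, 3.0, 10.2] tcp [0.644 0.022 0.074]
-40 clos -0.65 turn [-0.067, -0.004, 0.002] shift [-1.0, 9.4, 15.8] tcp [0.645 0.013 0.075]
-30 clos -0.6 turn [-0.102, -0.004, 0.002] shift [-1.1, 16.3, 21.4] tcp [0.647 0.005 0.076]
-20 clos -0.55 turn [-0.137, -0.004, 0.002] shift [-1.1, 23.1, 27.2] tcp [ 0.648 -0.004  0.077]
-10 clos -0.55 turn [-0.172, -0.004, 0.002] shift [-1.2, 30.9, 33.0] tcp [ 0.649 -0.014  0.078]
0 clos -0.55 turn [-0.207, -0.004, 0.002] shift [-1.2, 38.6, 38.8] tcp [ 0.65  -0.023  0.079]
14 clos -0.55 turn [-0.207, -0.004, 0.002] shift [-1.3, 48.5, 48.7] tcp [ 0.652 -0.037  0.079]
time: 13.0
position: [0.6477, 0.008, 0.0745]
orientation: [0.901, 0.062, 0.03, 0.428]
wrist_force: [-1.6, 7.9, 1.9]
width: 0.799
finger_force: 3.4
t 13.0 tcp tun [ 8.6  0.1 24.5] tooly [0.631 0.004 0.776] toolz [ 0.776  0.007 -0.631] q [-0.26  0.77 -0.37  1.74  1.04  1.42 -2.62] w 0.799 F [-1.6  7.9  1.9]
-38 up 391 [ 34. -38.] [ 48. -32.] tun [ 5.  5. 76.]
-38 lo 387 [-47. -38.] [-33. -32.] tun [-42.   4.  18.]
-32 up 269 [ 34. -32.] [ 47. -26.] tun [ 9.  4. 71.]
-32 lo 1378 [-45. -32.] [ -9. -26.] tun [-25.   0.  28.]
-26 up 21 [ 34. -26.] [ 35. -24.] tun [11. -1. 67.]
-26 lo 1037 [-34. -26.] [ -4. -20.] tun [-19.   1.  28.]
-20 lo 262 [-41. -20.] [ -3. -14.] tun [-10.   4.  31.]
```

View pics/k.png

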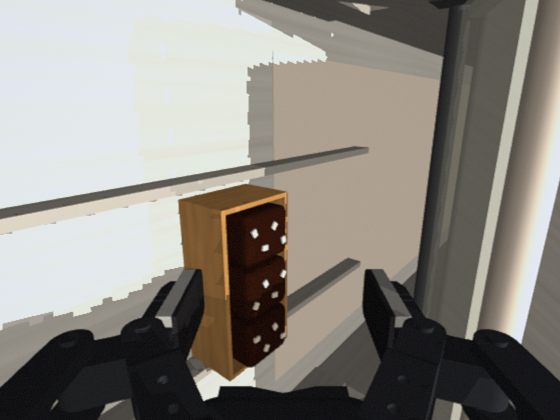

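Run:
```python
from h import *
s=state()
for x,th in((-33,51),(-20,53),(-10,55),(0,57),(15,57)):
    plan(th,[x,-.5,16],[0,-33.5,-26],s=s)
```

```text
turn [-0.002, -0.006, 0.003] shift [-0.6, 0.2, -1.6] tcp [0.647 0.008 0.076]
turn [-0.037, -0.006, 0.003] shift [-0.7, 9.3, 7.3] tcp [ 0.649 -0.004  0.077]
turn [-0.072, -0.006, 0.003] shift [-0.8, 16.4, 13.9] tcp [ 0.65  -0.014  0.079]
turn [-0.107, -0.006, 0.003] shift [-0.8, 23.5, 20.4] tcp [ 0.651 -0.023  0.08 ]
turn [-0.107, -0.006, 0.003] shift [-0.9, 33.0, 32.0] tcp [ 0.653 -0.038  0.08 ]
```

```bash
python3 -m pendant '[[[-0.02,0,0],[0,5,2],-0.6],[[-0.037,0,0],[0,9,7],-0.58],[[-0.055,0,0],[0,13,11],-0.55],[[-0.072,0,0],[0,16,14],-0.55],[[-0.09,0,0],[0,20,18],-0.55],[[-0.107,0,0],[0,23,21],-0.55],[[-0.107,0,0],[-1,26,24],-0.55],[[-0.107,0,0],[-1,29,27],-0.55],[[-0.107,0,0],[-1,29,27],-0.55]]'
cat >> look.py <<'E'
HSV=cv2.cvtColor(im['pixels'],cv2.COLOR_RGB2HSV)
m=(HSV[...,1]>110)&(C[...,2]>10)&(C[...,2]<40)&(abs(C[...,1])<45)&(C[...,0]>-170)
print("box",np.percentile(C[m],[1,50,99],axis=0).round(1).tolist())
E
python3 look.py pics/l.png | grep -e '^t' -e '^-3' -e '^-2' -e box
```

```text
time: 13.95
position: [0.652, -0.0347, 0.0802]
orientation: [0.877, 0.059, 0.033, 0.476]
wrist_force: [-0.9, 1.8, -3.3]
width: 0.773
finger_force: 0.0
t 13.95 tcp tun [51.5 -1.2 30.2] tooly [0.544 0.001 0.839] toolz [ 0.839  0.004 -0.544] q [-0.27  0.79 -0.32  1.76  1.1   1.45 -2.64] w 0.773 F [-0.9  1.8 -3.3]
-38 up 417 [ 33. -38.] [ 59. -32.] tun [42.  3. 81.]
-38 lo 382 [-46. -38.] [-32. -32.] tun [ 3.  3. 19.]
-32 up 292 [ 33. -32.] [ 58. -26.] tun [47.  2. 77.]
-32 lo 332 [-45. -32.] [-13. -26.] tun [11.  1. 20.]
-26 up 66 [ 33. -26.] [ 57. -20.] tun [52. -4. 76.]
-26 lo 1401 [-37. -26.] [ -8. -20.] tun [23. -1. 29.]
-20 up 187 [ 53. -20.] [ 55. -14.] tun [67.  3. 85.]
-20 lo 523 [-42. -20.] [ -4. -14.] tun [32.  1. 31.]
box [[13.6, -39.9, 10.7], [21.6, 7.1, 27.0], [52.4, 36.6, 34.0]]
```

```bash
python3 -m pendant '[[[0,0,0],[0,1,2],-0.55],[[0,0,0],[0,2,4],-0.55],[[0,0,0],[0,2,4],-0.55],[[0,0,0],[0,-5,-8],-0.55],[[0,0,0],[0,-15,-23],-0.55],[[0,0,0],[0,-25,-38],-0.55],[[0,0,0],[0,-35,-54],-0.55],[[0,0,0],[0,-46,-71],-0.55],[[0,0,0],[0,-57,-88],-0.55],[[0,0,0],[0,-57,-110],-0.55],[[0,0,0],[0,-50,-130],-0.55],[[0,0,0],[0,-40,-150],-0.55]]'; python3 -m pendant '[[[0,0,0],[0,0,0],-0.55],[[0,0,0],[0,0,0],-0.55],[[0,0,0],[0,0,0],-0.55],[[0,0,0],[0,0,0],-0.55],[[0,0,0],[0,0,0],-0.55],[[0,0,0],[0,0,0],-0.55]]'; python3 look.py pics/m.png | grep -e '^t' -e box
```

```text
time: 15.2
position: [0.632, 0.1139, 0.1298]
orientation: [0.877, 0.059, 0.033, 0.476]
wrist_force: [-0.4, -0.6, -0.7]
width: 0.776
finger_force: 0.0
time: 15.8
position: [0.6321, 0.1123, 0.1279]
orientation: [0.877, 0.059, 0.033, 0.476]
wrist_force: [0.3, -0.2, -0.7]
width: 0.779
finger_force: 0.0
t 15.8 tcp tun [-96.8  -1.8  77.9] tooly [0.544 0.002 0.839] toolz [ 0.839  0.004 -0.544] q [-0.44  0.79 -0.37  1.62  0.97  1.64 -2.64] w 0.779 F [ 0.3 -0.2 -0.7]
box [[-6.9, -40.6, 10.0], [17.8, 3.9, 11.7], [19.2, 36.1, 28.7]]
```

View pics/m.png

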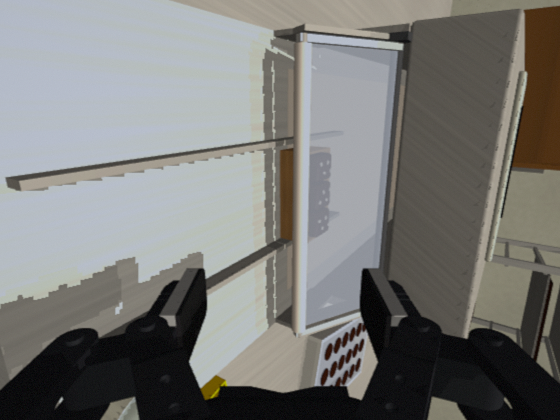

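The flap looks shut, and the box's back is about 18 mm inside it (centre about 38 mm).

```bash
python3 -c "
from cell import job;print(job.hand_in())"
```

```text
the job is handed in; nothing more can be done
None
```

I pushed the box under the held-up flap until its centre was about 38 mm inside the edge; the flap then shut behind it, and I handed the job in at about 16 s, with no verdict returned.

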